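# Shut the slide boxes after the practical

### The arm

A 6-joint arm with a two-finger parallel gripper is mounted at the origin on the work surface. World frame = base frame: x ahead of the robot, y to its left, z up, the work surface at z = 0. Lengths are in mm, angles in rad, forces in N, time in s.
With the tool pointing down it reaches from about 425 to 950 mm from the base axis. Payload 3.5 kg.
Tool frame: the origin (TCP) lies at the very end of the fingers, on their centre line; the grasp point (between the pads) lies 19 mm behind it; z points along the fingers, y is the line along which they close (so a half turn about z gives the same grasp; the last joint's range is limited). The gripper opens to 85 mm and grips with 20 to 120 N. Pads are 22 mm wide; open, the fingers measure 114 mm over their backs; the gripper's body (76 mm by 85 mm) begins 54 mm behind the grasp point. The pads swing forward as they close: fully open they stand 13 mm farther back than shut.
Start: joints at [1.077, 0.286, 1.577, -0, 1.279, -0.15], TCP at [227.483, 635.498, 231.325] pointing down, gripper open.
Joint ranges: [-2.77, 2.77], [-0.9, 2.22], [0.21, 2.48], [-1.53, 4.67], [0.24, 2.81], [-2.84, 2.84]. Speed limits (rad/s): [2.79, 2.79, 3.14, 3.14, 3.14, 3.14].

### API

Orientations are given as a unit quaternion [x, y, z, w].
In Python, from workcell import bot gives the robot as it stands.
- The arm moves only by the tool play_rows, never from a script. Its argument "increments" is a list of rows, each an object of numbers: "x", "y", "z": the shift along the tool's x, y, z in m; "roll": the turn about the tool's z in rad. A call has 1 to 12 rows; each row shifts and turns the commanded pose from where the row before left it, along the tool's axes as they then stand; what a row does not reach is not made up. A row lasts 1/12 s, in which the tool goes at most 41.7 mm and 7.16 degrees, less where a joint would pass 70% of its speed; a pose out of reach is approached as far as the arm can. A call with a gripper value outside its range is refused whole. "fingers" is the opening, from -1 (shut) to 1 (fully open), so that 0 is half open, set as the call begins (left out, the last holds). The fingers move at their own pace and stop on an object; "newtons" is the grip in N (left out, the last holds). Time passes only in rows, so rows that do not move let the fingers close. It gives the time, the measured TCP pose, the force, the opening and the grip force at its end, in the units of the state.
- bot.read_state(): the state, without advancing time (a new reading comes with each control period).
- bot.read_camera(name): name is "scene" or "side" or "wrist"; returns a dict with "pixels" (384x512x3 uint8, red, green, blue), "fx", "fy", "cx", "cy" (pixels), "extrinsics" (4x4, takes a point from camera to world coordinates). Camera axes: x right, y up, looking along -z (the intrinsics and any distortion apply to the point x, -y, -z); pixel columns grow to the right and rows downward; lengths in mm; the calibration is good to about 2 mm. A picture is of the moment at which its call begins. There is no depth.
- bot.hand_in(): hands the job in; it is judged then, once.
The state is a dict: "t": time; "joints": joint angles; "joint_vel": joint speeds; "effort": joint torques, N m; "eef_pos": TCP position; "tcp_rot": TCP orientation; "wrist_force": force on the tool from outside, world axes, zero at the start; "torque": the same for the moment, N m; "opening": finger opening in mm; "grasp_force": force on a finger pad.
Only numpy, scipy, OpenCV 4.12 (cv2) and the standard library are available. Lean on these libraries where they do the work, as an engineer would, in place of code of your own. Each camera call takes 0.05 s, during which the arm holds its last target. There are 200 camera calls.

### The job

Pack up the microscope slides: somebody left the forceps lying across the smaller slide box, so pick them up and lay them down flat in the steel instrument tray, without dropping them from a height. Then close the lids of both slide boxes and press each one down at the front until its catch snaps and holds it fully shut. Leave the boxes standing where they are and do not disturb the other things on the bench.

Things in the scene. Friction and masses are not known exactly. Their poses are not given: they have to be found in the camera images.
- small_box_hinge (a point): smaller slide box, grey plastic, 115 mm long (its y) x 97 mm deep (its x) x 38 mm high when shut; loose on the bench, weighs 0.35 kg. This point is the middle of the hinge line, on the box's back edge, 26 mm above the bench. Axes are the box's: z up, y along the hinge, x from the front of the box to its back (hinge) side, so the box's middle lies 48.5 mm from here along -x and its front 97 mm along -x
- small_box_edge (a point): point of the lid of the smaller slide box: the middle of its outer (top) face, 10 mm in from its free front edge, right behind the catch, and 87 mm from the hinge line. The lid is a shallow tray 12 mm thick and 97 mm from hinge to free edge. z is the outward normal of the outer face (up when shut), x points to the hinge. This is the place to press: when shut it is 38 mm above the bench
- small_box_lid (a joint): angle of that lid, rad (noise about 0.01): 0 shut, 1.57 upright, more when it leans back. The stiff hinge (0.05 N m) keeps it where it is left. The snap tongue in the middle of the front edge meets a bead on the base at about 0.1 and stops a lid merely swung over; some 6 to 12 N straight down on the front edge snaps it past, and it then stays below 0.02 by itself
- large_box_hinge (a point): larger slide box, grey plastic, 210 mm long (its y) x 97 mm deep (its x) x 38 mm high when shut; loose on the bench, weighs 0.6 kg. This point is the middle of the hinge line, on the box's back edge, 26 mm above the bench. Axes are the box's: z up, y along the hinge, x from the front of the box to its back (hinge) side, so the box's middle lies 48.5 mm from here along -x and its front 97 mm along -x
- large_box_edge (a point): point of the lid of the larger slide box: the middle of its outer (top) face, 10 mm in from its free front edge, right behind the catch, and 87 mm from the hinge line. The lid is a shallow tray 12 mm thick and 97 mm from hinge to free edge. z is the outward normal of the outer face (up when shut), x points to the hinge. This is the place to press: when shut it is 38 mm above the bench
- large_box_lid (a joint): angle of that lid, rad (noise about 0.01): 0 shut, 1.57 upright, more when it leans back. The stiff hinge (0.07 N m) keeps it where it is left. The snap tongue in the middle of the front edge meets a bead on the base at about 0.1 and stops a lid merely swung over; some 6 to 12 N straight down on the front edge snaps it past, and it then stays below 0.02 by itself
- forceps_mid (a point): steel forceps, rigid, 161 mm long, 40 g, lying flat across the slides of the smaller box; this point is the middle of their length and half-way up. x runs along them to the tips, y across, z up. They are 9.5 mm high and, over the middle 30 mm of the length (grip them there), 20.7 mm wide. At the start they rest on the slides' upper edges 29 mm above the bench, roughly along the box, and stick out past both ends of it; the lid cannot shut while they are there
- tray_floor (a point): steel instrument tray, 140 mm (its x) x 205 mm (its y), walls 2.5 mm thick and 18 mm high, flat floor; loose, 0.6 kg. This point is the middle of the upper face of the floor, 2.5 mm above the bench; the forceps fit flat along its y
- staining_jar: small glass staining jar with a white cap, 54 x 46 mm, 98 mm high, loose; origin in the middle of its underside, z up; leave alone
- oil_bottle: small amber dropper bottle, 40 mm across, 96 mm high, loose; origin in the middle of its underside, z up; leave alone
- petri_dish: round Petri dish, 92 mm across, 17 mm high, loose; origin in the middle of its underside, z up; leave alone
- marker: black and white felt marker lying on the bench, 134 mm long, 14 mm thick, loose; origin in the middle of its underside, z up; leave alone
- slide_pack: small carton of new slides, 82 x 56 x 32 mm, loose; origin in the middle of its underside, z up; leave alone
- test_kit: white and violet test-kit carton, 80 x 150 x 55 mm, loose; origin in the middle of its underside, z up; leave alone

How it is judged:
By the outcome, as a careful person would: the job done as asked, in the order asked, and still so for the second after the job is handed in, with the robot touching nothing.
It also fails if it takes over 64 s, if anything falls off the work surface, if the arm or the gripper's body presses on something with over 40 N, if the wrist force passes 120 N, or if a joint passes its speed limit or range.

## Working session

There is one attempt and no reset: what is moved stays moved. The work goes in short steps, Python scripts to look and compute and a tool call to move; the robot and the scene stay as the last step left them, time stands still between calls to the robot, and variables do not carry over. Pictures are saved under pics/ and viewed, at most 10 in all, crops included, and the job is handed in when it is done.

Besides the shell and the picture viewer there is one more tool, called after "Call:" by a JSON object that holds its "method" and its "body". play_rows: Moves the arm, as the interface text tells. Its arguments: {"type":"object","properties":{"increments":{"type":"array","items":{"type":"object","properties":{"x":{"type":"number"},"y":{"type":"number"},"z":{"type":"number"},"roll":{"type":"number"}}}},"fingers":{"type":"number"},"newtons":{"type":"number"}},"required":["increments"]}

```bash
mkdir -p pics
cat > h.py <<'E'
import numpy as np, cv2
from workcell import bot
def shot(name,fn=None):
    c=bot.read_camera(name)
    if fn: cv2.imwrite('pics/'+fn,c['pixels'][:,:,::-1])
    return c
def ray(c,u,v):
    d=np.array([(u-c['cx'])/c['fx'],-(v-c['cy'])/c['fy'],-1.0]); E=np.array(c['extrinsics'])
    return E[:3,3],E[:3,:3]@d
def onz(c,u,v,z):
    o,d=ray(c,u,v); return (o+d*(z-o[2])/d[2]).round(1)
def proj(c,p):
    E=np.array(c['extrinsics']); q=E[:3,:3].T@(np.array(p)-E[:3,3])
    return (c['cx']-c['fx']*q[0]/q[2], c['cy']+c['fy']*q[1]/q[2])
def tri(c1,p1,c2,p2):
    o1,d1=ray(c1,*p1);o2,d2=ray(c2,*p2)
    A=np.stack([d1,-d2],1);s=np.linalg.lstsq(A,o2-o1,rcond=None)[0]
    a,b=o1+d1*s[0],o2+d2*s[1]; return ((a+b)/2).round(1),np.linalg.norm(a-b).round(1)
E
python3 - <<'E'
from h import *
ims=[]
for n in ['scene','side']:
    c=shot(n,n+'0.png'); print({k:(np.array(v).round(3).tolist()) for k,v in c.items() if k!='pixels'}, [k for k in c])
    ims.append(c['pixels'])
print(bot.read_state())
E
```

```text
{'fx': 353.753, 'fy': 353.753, 'cx': 254.217, 'cy': 187.776, 'extrinsics': [[-0.358, -0.755, 0.55, 1048.527], [0.933, -0.28, 0.224, 176.358], [-0.015, 0.593, 0.805, 727.681], [0.0, 0.0, 0.0, 1.0]]} ['pixels', 'fx', 'fy', 'cx', 'cy', 'extrinsics']
{'fx': 449.162, 'fy': 449.162, 'cx': 253.448, 'cy': 188.65, 'extrinsics': [[0.966, 0.151, -0.208, 298.433], [-0.258, 0.562, -0.786, -1006.747], [-0.002, 0.813, 0.582, 821.272], [0.0, 0.0, 0.0, 1.0]]} ['pixels', 'fx', 'fy', 'cx', 'cy', 'extrinsics']
{'t': 0.1, 'joints': array([ 1.07698184e+00,  2.87097753e-01,  1.57803051e+00,  2.12631179e-05,
        1.27860107e+00, -1.49990049e-01]), 'joint_vel': array([ 0.0002572 , -0.00123641, -0.00271388,  0.0002476 , -0.00112839,
       -0.00015922]), 'effort': array([ 4.60110659e-04, -4.07294941e+01, -2.93699402e+01, -1.62836927e-04,
        3.41063678e-03,  1.13677669e-05]), 'eef_pos': array([227.21270978, 634.97999803, 230.07176211]), 'tcp_rot': array([ 1.71069624e-01,  9.85258363e-01, -1.01024485e-03, -3.47647319e-04]), 'wrist_force': array([-0.70594238, -0.09631293,  0.09321498]), 'torque': array([ 0.0133604 , -0.02166801,  0.01894503]), 'grasp_force': 0.0, 'opening': 84.99708280332509}
```

```bash
python3 -c "
import cv2
for n in ['scene','side']: cv2.imwrite(f'pics/{n}0b.png',cv2.resize(cv2.imread(f'pics/{n}0.png'),(800,600),interpolation=cv2.INTER_CUBIC))"
```

```text
(no output)
```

View pics/scene0b.png

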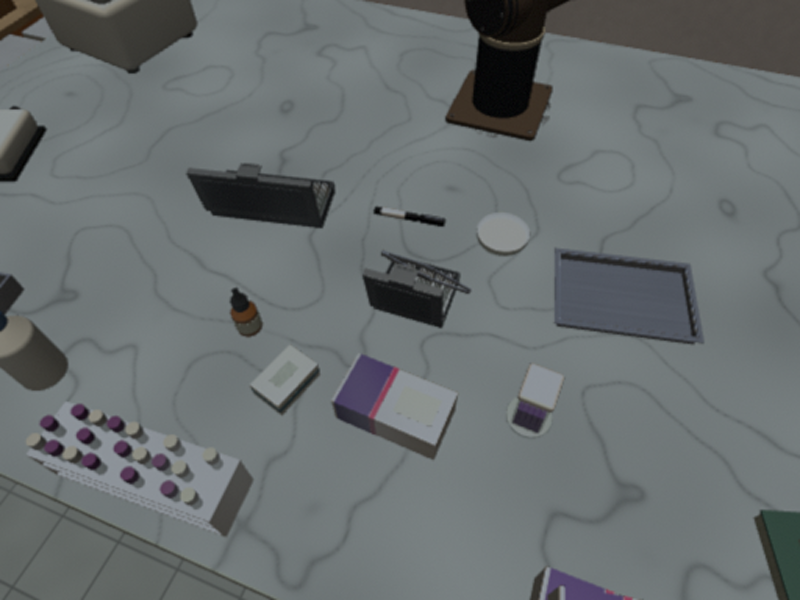

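View pics/side0b.png

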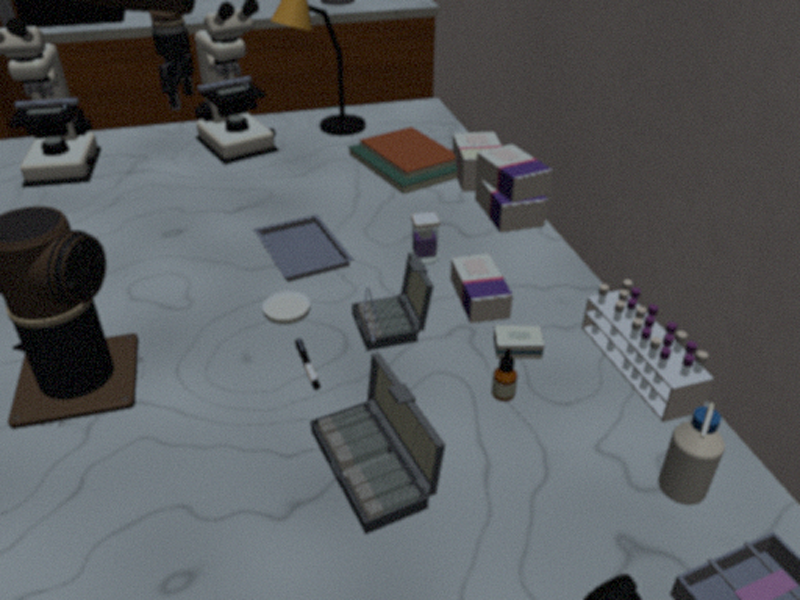

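The scene view (800 px scale) shows the small box with its forceps at about (420,285), the large box at (262,195) and the tray at (628,295). Both lids stand up, with their hinges on the side away from the robot. The side view agrees, with the small box at (392,310), the large box at (375,450) and the tray at (302,247).

```bash
cat > m.py <<'E'
from h import *
s=shot('scene');d=shot('side'); k=.64
S=lambda u,v,z:onz(s,u*k,v*k,z)
D=lambda u,v,z:onz(d,u*k,v*k,z)
print('forceps scene',S(383,257,34),S(467,290,34))
print('small back bottom scene',S(370,305,0),S(442,323,0))
print('small side: nearfront bottom',D(373,346,0),'nearback bottom',D(418,338,0),'farfront top',D(353,305,26))
print('large back bottom scene',S(207,213,0),S(323,224,0))
print('large side nearfront',D(368,525,0),'nearback',D(433,493,0),'farfront top',D(312,425,26))
print('tray scene top',[S(*p,18) for p in [(556,250),(690,263),(701,340),(557,325)]])
print('tray side top',[D(*p,18) for p in [(256,230),(316,217),(349,262),(291,277)]])
T=lambda a,b:tri(s,(a[0]*k,a[1]*k),d,(b[0]*k,b[1]*k))
print('small lid top: y-','far',T((365,275),(429,305)),T((443,295),(408,257)))
print('large lid top',T((190,172),(437,455)),T((315,184),(373,360)))
for n,p in dict(jar=((541,378),(425,217)),bottle=((237,292),(507,352)),).items(): print(n,T(*p))
print('petri',S(503,232,17),D(287,306,17),'marker',S(376,210,7),S(444,221,7))
print('pack',S(285,372,32),'kit',S(395,395,55))
E
python3 m.py
```

```text
forceps scene [513.8 -64.8  34. ] [530.7  83.5  34. ]
small back bottom scene [588.6 -58.6   0. ] [581.1  60.8   0. ]
small side: nearfront bottom [510.5 -42.5   0. ] nearback bottom [596.3 -41.7   0. ] farfront top [495.2  55.5  26. ]
large back bottom scene [ 501.8 -420.9    0. ] [ 452.9 -207.4    0. ]
large side nearfront [ 414.7 -415.     0. ] nearback [ 517.5 -386.3    0. ] farfront top [ 368.6 -233.8   26. ]
tray scene top [array([386.1, 197.3,  18. ]), array([338.1, 408.7,  18. ]), array([486.9, 433.8,  18. ]), array([535. , 228.7,  18. ])]
tray side top [array([345.4, 402.3,  18. ]), array([486.3, 426. ,  18. ]), array([521. , 217.5,  18. ]), array([395.3, 193.2,  18. ])]
small lid top: y- far (array([604.4, -59.5,  90.4]), np.float64(11.5)) (array([606.6,  65.2, 109.7]), np.float64(0.8))
large lid top (array([ 511.7, -410.9,  109.2]), np.float64(0.6)) (array([ 471.6, -201.1,  110.5]), np.float64(7.9))
jar (array([684.3, 218.3, 102.8]), np.float64(4.3))
bottle (array([ 691.5, -218.6,   90. ]), np.float64(0.3))
petri [376.  103.4  17. ] [374.   97.4  17. ] marker [ 393.5 -127.9    7. ] [377.   -3.1   7. ]
pack [ 758.4 -116.7   32. ] kit [747.1  46.9  55. ]
```

Call:
{"method": "play_rows", "body": {"increments": [{"roll":0.122},{"roll":0.122},{"roll":0.122},{"roll":0.122},{"roll":0.122},{"roll":0.122},{"roll":0.122},{"roll":0.122},{"roll":0.122},{"roll":0.122},{"roll":0.122}], "fingers": 0, "newtons": 40}}

```text
schema error: expected keys x, y, z, roll
```

Call:
{"method": "play_rows", "body": {"increments": [{"x":-0.033,"y":0.02},{"x":-0.033,"y":0.02},{"x":-0.033,"y":0.02},{"x":-0.033,"y":0.02},{"x":-0.033,"y":0.02},{"x":-0.033,"y":0.02},{"x":-0.033,"y":0.02},{"x":-0.033,"y":0.02},{"x":-0.033,"y":0.02},{"x":-0.033,"y":0.02},{"x":-0.033,"y":0.02},{"x":-0.033,"y":0.02}]}}

```text
schema error: expected keys x, y, z, roll
```

Call:
{"method": "play_rows", "body": {"increments": [{"x":-0.033,"y":0.02},{"x":-0.033,"y":0.02},{"x":-0.033,"y":0.02},{"x":-0.033,"y":0.02},{"x":-0.033,"y":0.02},{"x":-0.028,"y":0.02},{}]}}

```text
schema error: expected keys x, y, z, roll
```

```bash
cat >> h.py <<'E'
def pose():
    s=bot.read_state(); from scipy.spatial.transform import Rotation as R
    M=R.from_quat(s['tcp_rot']).as_matrix(); return s,s['eef_pos'],M
def go(target,yaw=None):
    s,p,M=pose(); d=M.T@(np.array(target)-p); psi=np.arctan2(M[1,1],M[0,1])
    print('t',round(s['t'],2),'tcp',p.round(1),'psi',psi.round(3),'shift',d.round(1),'roll',None if yaw is None else round(psi-yaw,3),'F',s['wrist_force'].round(1),'open',round(s['opening'],1),'j',s['joints'].round(2))
E
python3 - <<'E'
from h import *
c=shot('wrist','w0.png'); s,p,M=pose()
go(p,-.11); E=np.array(c['extrinsics']); print('cam in tool',(M.T@(E[:3,3]-p)).round(1),(M.T@E[:3,:3]).round(2), c['fx'])
print('forceps proj',proj(c,[522,9,34]))
cv2.imwrite('pics/w0b.png',cv2.resize(c['pixels'][:,:,::-1],(800,600),interpolation=cv2.INTER_CUBIC))
E
```

```text
t 0.25 tcp [227.3 635.2 230.6] psi 1.227 shift [0. 0. 0.] roll 1.337 F [ 0.1 -0.1 -0.2] open 85.7 j [ 1.08  0.29  1.58 -0.    1.28 -0.15]
cam in tool [  81.6   -1.  -142.3] [[-0.    0.95  0.32]
 [ 1.    0.    0.  ]
 [ 0.    0.32 -0.95]] 291.6803653030578
forceps proj (np.float64(-24.818059834001588), np.float64(441.3522386155157))
```

View pics/w0b.png

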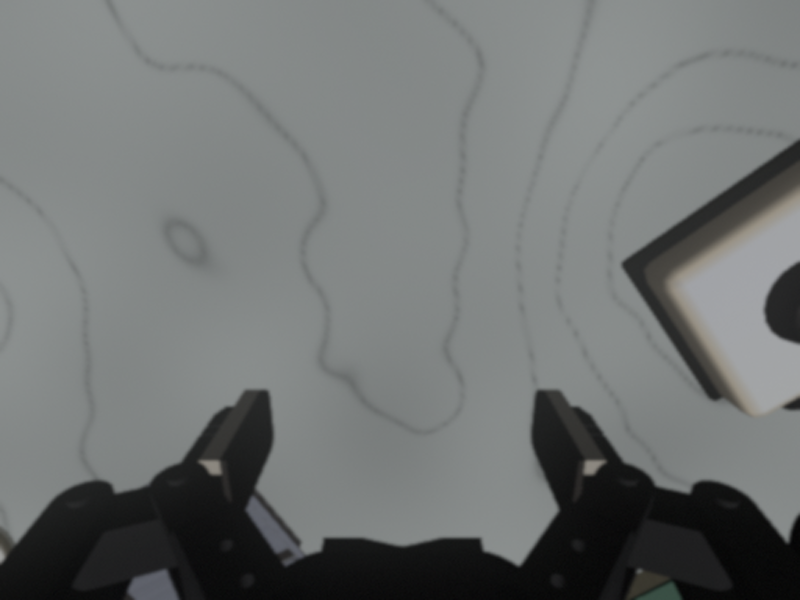

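The wrist view shows bare bench between the fingers and a microscope foot at the right. No moves ran because every row needs all four keys.

Call:
{"method": "play_rows", "body": {"increments": [{"x":0,"y":0,"z":0,"roll":0.122},{"x":0,"y":0,"z":0,"roll":0.122},{"x":0,"y":0,"z":0,"roll":0.122},{"x":0,"y":0,"z":0,"roll":0.122},{"x":0,"y":0,"z":0,"roll":0.122},{"x":0,"y":0,"z":0,"roll":0.122},{"x":0,"y":0,"z":0,"roll":0.122},{"x":0,"y":0,"z":0,"roll":0.122},{"x":0,"y":0,"z":0,"roll":0.122},{"x":0,"y":0,"z":0,"roll":0.122},{"x":0,"y":0,"z":0,"roll":0.122}], "fingers": 0, "newtons": 40}}

```text
t: 1.17
eef_pos: [227.4, 635.4, 231.1]
tcp_rot: [0.749, 0.663, -0.0, 0.0]
wrist_force: [0.2, -0.8, 0.4]
opening: 42.7
grasp_force: 0.0
```

Call:
{"method": "play_rows", "body": {"increments": [{"x":-0.033,"y":0.02,"z":0,"roll":0},{"x":-0.033,"y":0.02,"z":0,"roll":0},{"x":-0.033,"y":0.02,"z":0,"roll":0},{"x":-0.033,"y":0.02,"z":0,"roll":0},{"x":-0.033,"y":0.02,"z":0,"roll":0},{"x":-0.033,"y":0.02,"z":0,"roll":0},{"x":-0.033,"y":0.02,"z":0,"roll":0},{"x":-0.033,"y":0.02,"z":0,"roll":0},{"x":-0.033,"y":0.02,"z":0,"roll":0},{"x":-0.033,"y":0.02,"z":0,"roll":0},{"x":-0.033,"y":0.02,"z":0,"roll":0},{"x":-0.033,"y":0.02,"z":0,"roll":0}]}}

```text
t: 2.17
eef_pos: [420.8, 212.8, 231.5]
tcp_rot: [0.747, 0.665, 0.0, 0.0]
wrist_force: [0.9, 1.3, -0.1]
opening: 42.7
grasp_force: 0.0
```

Call:
{"method": "play_rows", "body": {"increments": [{"x":-0.033,"y":0.02,"z":0,"roll":0},{"x":-0.033,"y":0.02,"z":0,"roll":0},{"x":-0.033,"y":0.02,"z":0,"roll":0},{"x":-0.033,"y":0.02,"z":0,"roll":0},{"x":-0.033,"y":0.02,"z":0,"roll":0},{"x":-0.028,"y":0.02,"z":0,"roll":0},{"x":0,"y":0,"z":0,"roll":0},{"x":0,"y":0,"z":0,"roll":0}]}}

```text
t: 2.83
eef_pos: [517.9, 7.6, 231.2]
tcp_rot: [0.748, 0.664, -0.0, -0.0]
wrist_force: [-1.8, 0.4, -0.4]
opening: 42.8
grasp_force: 0.0
```

Run:
```python
from h import *
c=shot('wrist','w1.png'); go([522,9,100],-.11)
print('forceps proj',proj(c,[522,9,34]))
cv2.imwrite('pics/w1b.png',cv2.resize(c['pixels'][:,:,::-1],(800,600),interpolation=cv2.INTER_CUBIC))
```

```text
t 2.88 tcp [517.3   8.8 231. ] psi -0.116 shift [  0.7   4.8 131. ] roll -0.006 F [ 0.2  0.2 -0.1] open 42.5 j [-0.18 -0.06  1.96  0.    1.25 -0.06]
forceps proj (np.float64(259.78656401720144), np.float64(164.04258850101732))
```

View pics/w1b.png

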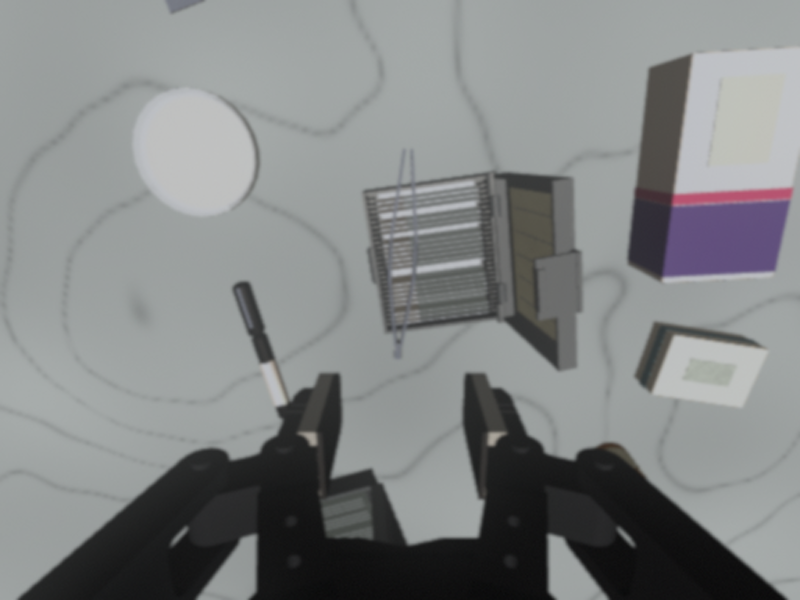

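The forceps run from (408,150) to (397,355), with their middle at about (402,252). The small box's rim corners are at (363,190), (493,174), (387,331) and (497,318). The snap tongue is on the lid's edge at about (560,283), and the lid leans back a little.

Run:
```python
from h import *
c=shot('wrist'); k=.64
W=lambda u,v,z:onz(c,u*k,v*k,z)
a,b=W(408,150,34),W(397.5,356,34); m=(a+b)/2; dv=a-b
print('forceps',a,b,m,np.linalg.norm(dv),'ang from y',np.arctan2(-dv[0],dv[1]))
print('width',W(390,255,34),W(416,255,34))
P=[W(363,190,26),W(493,174,26),W(497,318,26),W(387,331,26)]
print('box',P,np.mean(P,0), [np.linalg.norm(P[i]-P[i-1]).round(1) for i in range(4)])
go([*m[:2],100],np.arctan2(-dv[0],dv[1]))
```

```text
forceps [531.7  86.5  34. ] [505. -72.  34.] [518.35   7.25  34.  ] 160.73313286314058 ang from y -0.16688745033758773
width [509.5  12.7  34. ] [529.1  10.4  34. ]
box [array([495.3,  62.2,  26. ]), array([592. ,  62.4,  26. ]), array([589.2, -51.4,  26. ]), array([498.6, -52.3,  26. ])] [543.775   5.225  26.   ] [np.float64(114.5), np.float64(96.7), np.float64(113.8), np.float64(90.6)]
t 2.93 tcp [517.    9.6 231. ] psi -0.115 shift [ -2.2   1.7 131. ] roll 0.052 F [ 1.3 -0.1  0.3] open 42.3 j [-0.18 -0.06  1.96  0.    1.25 -0.06]
```

Call:
{"method": "play_rows", "body": {"increments": [{"x":-0.002,"y":0.002,"z":0.02,"roll":0.05},{"x":0,"y":0,"z":0.035,"roll":0},{"x":0,"y":0,"z":0.035,"roll":0},{"x":0,"y":0,"z":0.035,"roll":0},{"x":0,"y":0,"z":0.03,"roll":0},{"x":0,"y":0,"z":0.02,"roll":0},{"x":0,"y":0,"z":0.01,"roll":0},{"x":0,"y":0,"z":0.006,"roll":0},{"x":0,"y":0,"z":0.004,"roll":0},{"x":0,"y":0,"z":0,"roll":0},{"x":0,"y":0,"z":0,"roll":0}]}}

```text
t: 3.85
eef_pos: [520.4, 6.9, 37.7]
tcp_rot: [0.763, 0.647, 0.001, 0.001]
wrist_force: [-0.2, 0.8, -1.2]
opening: 42.5
grasp_force: 0.0
```

Run:
```python
from h import *
c=shot('wrist','w2.png'); go([518.4,7.3,32],-.167)
cv2.imwrite('pics/w2b.png',cv2.resize(c['pixels'][:,:,::-1],(800,600),interpolation=cv2.INTER_CUBIC))
```

```text
t 3.9 tcp [520.5   6.8  37.9] psi -0.165 shift [ 0.1 -2.2  5.9] roll 0.002 F [-0.4  0.3  0. ] open 42.9 j [-0.18  0.2   2.08  0.    0.86 -0.02]
```

View pics/w2b.png

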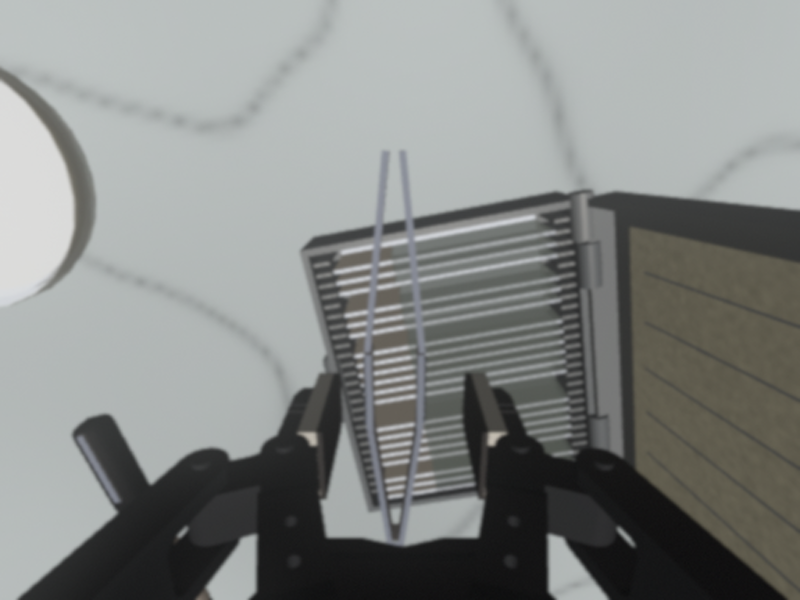

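The fingers straddle the forceps, with pads at columns 335 and 470 and the forceps at 368–420. I'll shift 2 mm, go down and grip.

Call:
{"method": "play_rows", "body": {"increments": [{"x":0,"y":-0.002,"z":0.002,"roll":0},{"x":0,"y":0,"z":0.002,"roll":0},{"x":0,"y":0,"z":0.002,"roll":0},{"x":0,"y":0,"z":0,"roll":0}]}}

```text
t: 4.23
eef_pos: [517.0, 7.2, 30.1]
tcp_rot: [0.763, 0.646, -0.0, -0.0]
wrist_force: [-0.0, -0.7, -0.2]
opening: 43.0
grasp_force: 0.0
```

Call:
{"method": "play_rows", "body": {"increments": [{"x":0,"y":0,"z":0,"roll":0},{"x":0,"y":0,"z":0,"roll":0},{"x":0,"y":0,"z":0,"roll":0},{"x":0,"y":0,"z":0,"roll":0},{"x":0,"y":0,"z":0,"roll":0},{"x":0,"y":0,"z":0,"roll":0}], "fingers": -1, "newtons": 30}}

```text
t: 4.73
eef_pos: [517.5, 7.1, 30.5]
tcp_rot: [0.763, 0.646, 0.0, 0.0]
wrist_force: [0.5, 0.4, -0.1]
opening: 19.9
grasp_force: 30.9
```

Call:
{"method": "play_rows", "body": {"increments": [{"x":0,"y":0,"z":-0.005,"roll":0},{"x":0,"y":0,"z":-0.01,"roll":0},{"x":0,"y":0,"z":-0.015,"roll":0},{"x":0,"y":0,"z":-0.02,"roll":0},{"x":0,"y":0,"z":-0.03,"roll":0},{"x":0,"y":0,"z":-0.03,"roll":0},{"x":0,"y":0,"z":-0.03,"roll":0},{"x":0,"y":0,"z":-0.03,"roll":0},{"x":0,"y":0,"z":-0.02,"roll":0},{"x":0,"y":0,"z":-0.01,"roll":0}]}}

```text
t: 5.57
eef_pos: [518.8, 7.0, 235.2]
tcp_rot: [0.763, 0.646, 0.002, 0.003]
wrist_force: [0.8, -0.4, -0.8]
opening: 19.5
grasp_force: 30.8
```

Run:
```python
from h import *
go([437,313,230],.22)
```

```text
t 5.57 tcp [518.8   7.  235.2] psi -0.165 shift [ 288.4 -130.9    4.3] roll -0.385 F [ 0.8 -0.4 -0.8] open 19.5 j [-0.18 -0.07  1.96  0.    1.25 -0.02]
```

Call:
{"method": "play_rows", "body": {"increments": [{"x":0.015,"y":-0.006,"z":0,"roll":0},{"x":0.026,"y":-0.012,"z":0,"roll":0},{"x":0.026,"y":-0.012,"z":0,"roll":0},{"x":0.026,"y":-0.012,"z":0,"roll":0},{"x":0.026,"y":-0.012,"z":0,"roll":0},{"x":0.026,"y":-0.012,"z":0,"roll":0},{"x":0.026,"y":-0.012,"z":0,"roll":0},{"x":0.026,"y":-0.012,"z":0,"roll":0},{"x":0.026,"y":-0.012,"z":0,"roll":0},{"x":0.026,"y":-0.012,"z":0,"roll":0},{"x":0.024,"y":-0.01,"z":0,"roll":0},{"x":0.015,"y":-0.006,"z":0,"roll":0}]}}

```text
t: 6.57
eef_pos: [434.8, 314.6, 229.7]
tcp_rot: [0.762, 0.647, -0.001, -0.001]
wrist_force: [-0.5, -0.7, -0.0]
opening: 19.7
grasp_force: 30.8
```

Call:
{"method": "play_rows", "body": {"increments": [{"x":0,"y":0,"z":0,"roll":-0.08},{"x":0,"y":0,"z":0,"roll":-0.08},{"x":0,"y":0,"z":0,"roll":-0.08},{"x":0,"y":0,"z":0,"roll":-0.08},{"x":0,"y":0,"z":0,"roll":-0.065},{"x":0,"y":0,"z":0,"roll":0},{"x":0,"y":0,"z":0,"roll":0}]}}

```text
t: 7.15
eef_pos: [435.9, 312.4, 229.8]
tcp_rot: [0.626, 0.78, -0.001, -0.0]
wrist_force: [0.6, -0.7, -0.6]
opening: 19.9
grasp_force: 30.8
```

Run:
```python
from h import *
c=shot('wrist','w3.png'); go([437,313,60],.22)
cv2.imwrite('pics/w3b.png',cv2.resize(c['pixels'][:,:,::-1],(800,600),interpolation=cv2.INTER_CUBIC))
```

```text
t 7.2 tcp [436.  312.5 229.9] psi 0.218 shift [  0.3   1.2 169.9] roll -0.002 F [-0.1  0.1 -0.2] open 19.7 j [ 0.43 -0.02  1.92  0.    1.24  0.21]
```

View pics/w3b.png

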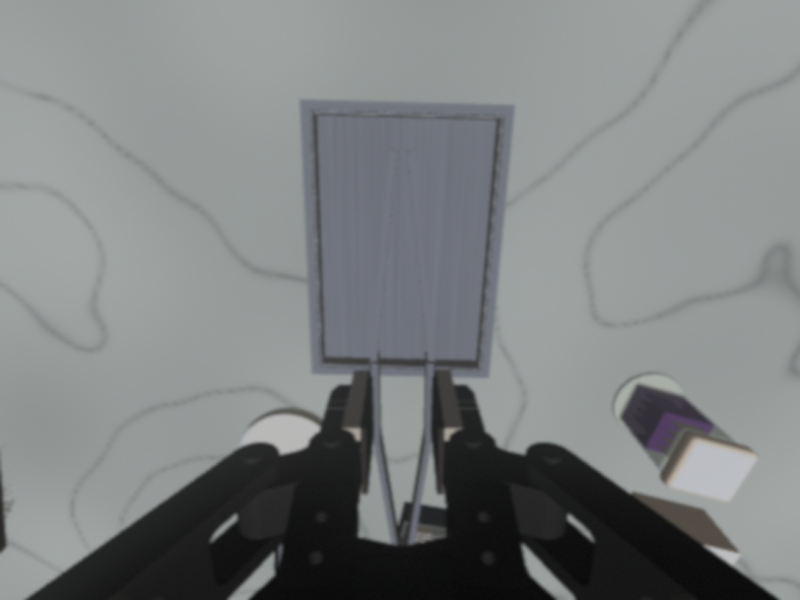

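The forceps are held straight, with their tips at about (402,150). The tray rim's corners are at (302,100), (513,106), (489,376) and (313,374), roughly parallel to the tool.

Run:
```python
from h import *
c=shot('wrist'); k=.64
P=[onz(c,u*k,v*k,18) for u,v in [(302,100),(513,106),(489,376),(313,374)]]
m=np.mean(P,0); y=(P[0]+P[1]-P[2]-P[3])/2
print(P,m,np.linalg.norm(y)); go([*m[:2],4.5],np.arctan2(-y[0],y[1]))
```

```text
[array([342.5, 406.7,  18. ]), array([490.8, 435.4,  18. ]), array([533.7, 223. ,  18. ]), array([383.9, 191.8,  18. ])] [437.725 314.225  18.   ] 217.7680991329997
t 7.25 tcp [436.1 312.5 230. ] psi 0.219 shift [  1.4   2.1 225.5] roll 0.024 F [ 0.3 -0.5 -0.1] open 19.6 j [ 0.43 -0.02  1.92 -0.    1.24  0.21]
```

Call:
{"method": "play_rows", "body": {"increments": [{"x":0.001,"y":0.002,"z":0.02,"roll":0.02},{"x":0,"y":0,"z":0.035,"roll":0},{"x":0,"y":0,"z":0.035,"roll":0},{"x":0,"y":0,"z":0.035,"roll":0},{"x":0,"y":0,"z":0.03,"roll":0},{"x":0,"y":0,"z":0.025,"roll":0},{"x":0,"y":0,"z":0.02,"roll":0},{"x":0,"y":0,"z":0.01,"roll":0},{"x":0,"y":0,"z":0.005,"roll":0},{"x":0,"y":0,"z":0.002,"roll":0},{"x":0,"y":0,"z":0.002,"roll":0},{"x":0,"y":0,"z":0,"roll":0}]}}

```text
t: 8.25
eef_pos: [439.1, 314.5, 12.5]
tcp_rot: [0.633, 0.774, 0.001, 0.0]
wrist_force: [-0.8, -0.9, -0.1]
opening: 19.7
grasp_force: 30.8
```

Run:
```python
from h import *
go([437.7,314.2,4.5])
```

```text
t 8.25 tcp [439.1 314.5  12.5] psi 0.2 shift [-0.  -1.4  8. ] roll None F [-0.8 -0.9 -0.1] open 19.7 j [ 0.43  0.28  2.03 -0.    0.82  0.23]
```

Call:
{"method": "play_rows", "body": {"increments": [{"x":0,"y":0,"z":0.002,"roll":0},{"x":0,"y":0,"z":0.002,"roll":0},{"x":0,"y":0,"z":0.002,"roll":0},{"x":0,"y":0,"z":0.001,"roll":0},{"x":0,"y":0,"z":0,"roll":0},{"x":0,"y":0,"z":0,"roll":0}]}}

```text
t: 8.75
eef_pos: [438.0, 314.0, 4.2]
tcp_rot: [0.633, 0.774, -0.0, -0.0]
wrist_force: [-0.7, 0.5, 0.2]
opening: 19.7
grasp_force: 30.8
```

Call:
{"method": "play_rows", "body": {"increments": [{"x":0,"y":0,"z":0.001,"roll":0},{"x":0,"y":0,"z":0,"roll":0}]}}

```text
t: 8.92
eef_pos: [438.3, 314.1, 3.9]
tcp_rot: [0.633, 0.774, -0.0, -0.0]
wrist_force: [-1.5, -0.9, 3.9]
opening: 19.8
grasp_force: 31.3
```

Contact is at 3.9 N, so I'll release and retract.

Call:
{"method": "play_rows", "body": {"increments": [{"x":0,"y":0,"z":0,"roll":0},{"x":0,"y":0,"z":0,"roll":0},{"x":0,"y":0,"z":0,"roll":0},{"x":0,"y":0,"z":0,"roll":0}], "fingers": 0}}

```text
t: 9.25
eef_pos: [438.1, 314.0, 3.2]
tcp_rot: [0.633, 0.774, -0.0, -0.0]
wrist_force: [-0.5, -0.2, 0.5]
opening: 42.3
grasp_force: 0.0
```

Call:
{"method": "play_rows", "body": {"increments": [{"x":0,"y":0,"z":-0.01,"roll":0},{"x":0,"y":0,"z":-0.02,"roll":0},{"x":0,"y":0,"z":-0.035,"roll":0},{"x":0,"y":0,"z":-0.035,"roll":0},{"x":0,"y":0,"z":-0.035,"roll":0},{"x":0,"y":0,"z":-0.035,"roll":0},{"x":0,"y":0,"z":-0.035,"roll":0},{"x":0,"y":0,"z":-0.02,"roll":0},{"x":0,"y":0,"z":-0.005,"roll":0}]}}

```text
t: 10.0
eef_pos: [440.3, 315.1, 239.7]
tcp_rot: [0.633, 0.774, 0.005, 0.002]
wrist_force: [0.9, 1.1, 0.2]
opening: 42.6
grasp_force: 0.0
```

Run:
```python
from h import *
c=shot('wrist','w4.png'); go([650,5,230],0)
s=shot('scene');d=shot('side'); 
a=cv2.resize(c['pixels'],(400,300)); 
r=lambda im,x,y:cv2.resize(im['pixels'][y:y+150,x:x+200],(400,300),interpolation=cv2.INTER_CUBIC)
o=np.vstack([np.hstack([a,r(s,270,100)]),np.hstack([r(d,190,130),r(s,110,80)])])
cv2.imwrite('pics/c4.png',o[:,:,::-1])
```

```text
t 10.05 tcp [439.6 314.8 237.9] psi 0.2 shift [-345.5  144.5    8.3] roll 0.2 F [0.9 0.2 0.2] open 42.3 j [ 0.43 -0.02  1.9   0.    1.25  0.23]
```

View pics/c4.png

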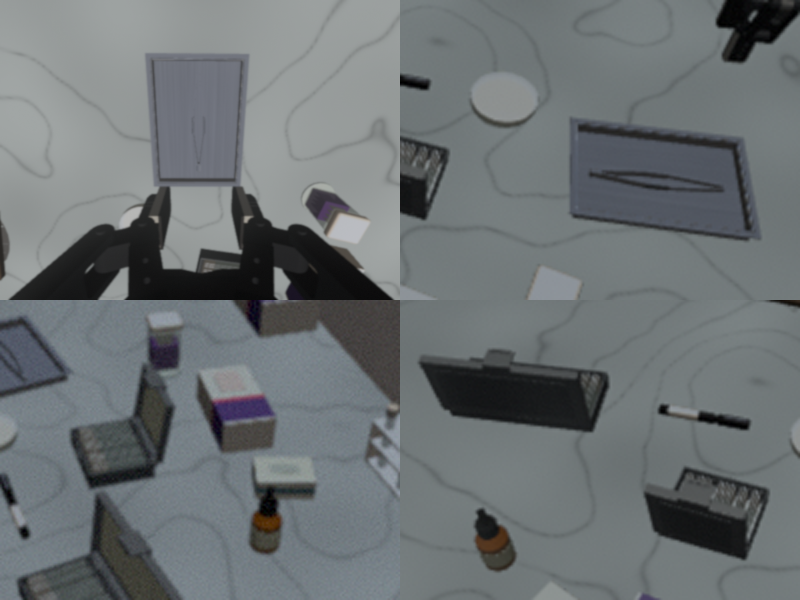

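The forceps lie flat inside the tray and nothing else has moved. Next I'll close the fingers and go behind the small box's lid.

Call:
{"method": "play_rows", "body": {"increments": [{"x":0,"y":0,"z":0,"roll":0.1},{"x":0,"y":0,"z":0,"roll":0.1},{"x":-0.01,"y":0.007,"z":0,"roll":0},{"x":-0.03,"y":0.021,"z":0,"roll":0},{"x":-0.03,"y":0.021,"z":0,"roll":0},{"x":-0.03,"y":0.021,"z":0,"roll":0},{"x":-0.03,"y":0.021,"z":0,"roll":0},{"x":-0.03,"y":0.021,"z":0,"roll":0},{"x":-0.03,"y":0.021,"z":0,"roll":0},{"x":-0.03,"y":0.021,"z":0,"roll":0},{"x":-0.03,"y":0.021,"z":0,"roll":0},{"x":-0.03,"y":0.021,"z":0,"roll":0}], "fingers": -1}}

```text
t: 11.15
eef_pos: [633.9, 31.4, 230.6]
tcp_rot: [0.706, 0.708, -0.001, -0.002]
wrist_force: [0.2, 0.6, 0.4]
opening: 0.0
grasp_force: 0.0
```

Call:
{"method": "play_rows", "body": {"increments": [{"x":-0.02,"y":0.014,"z":0,"roll":0},{"x":-0.01,"y":0.005,"z":0,"roll":0},{"x":0,"y":0,"z":0,"roll":0},{"x":0,"y":0,"z":0,"roll":0}]}}

```text
t: 11.48
eef_pos: [652.2, 4.0, 231.6]
tcp_rot: [0.707, 0.707, -0.001, -0.002]
wrist_force: [-0.2, 0.0, -0.1]
opening: 0.2
grasp_force: 0.0
```

Run:
```python
from h import *
c=shot('wrist','w5.png'); go([655,5,100],0)
cv2.imwrite('pics/w5b.png',cv2.resize(c['pixels'][:,:,::-1],(800,600),interpolation=cv2.INTER_CUBIC))
```

```text
t 11.53 tcp [652.    4.8 232.1] psi 0.001 shift [1.000e-01 3.300e+00 1.321e+02] roll 0.001 F [0.1 0.1 0.1] open -0.0 j [-0.15  0.24  1.63  0.    1.27 -0.15]
```

View pics/w5b.png

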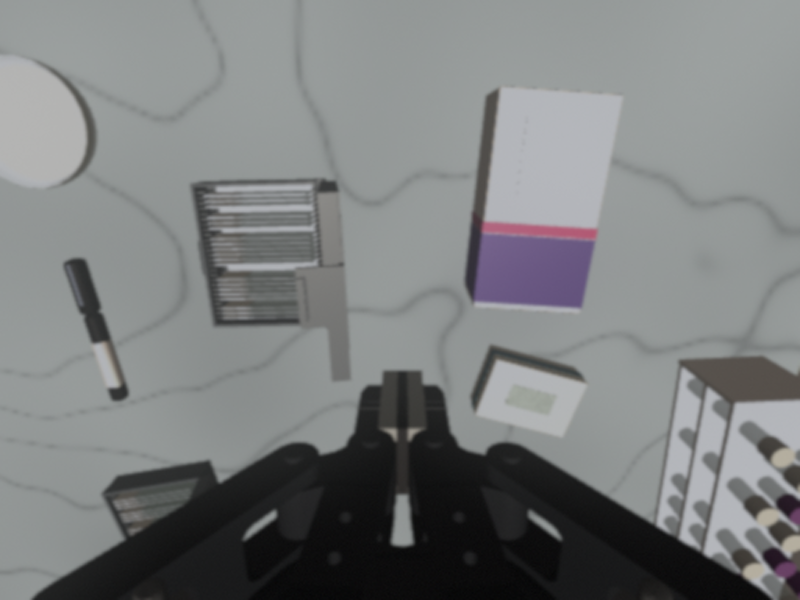

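The small lid is almost upright. The outer side of its top edge runs from (341,184) to (350,379), and the base's front corners are at (192,185) and (214,326). The closed fingers are clear behind the lid.

Run:
```python
from h import *
c=shot('wrist'); k=.64
W=lambda u,v,z:onz(c,u*k,v*k,z)
for z in (105,110,115,120,125): print(z,W(341,184,z),W(350,379,z),'inner',W(330,381,z))
P=[W(192,185,26),W(214,326,26)];print('front rim',P)
print('back rim +y',W(326,180,26))
go([640,5,105],0)
```

```text
105 [617.5  65.6 105. ] [618.2 -60.2 105. ] inner [604.8 -61.7 105. ]
110 [618.2  66.  110. ] [618.8 -57.4 110. ] inner [605.7 -58.9 110. ]
115 [618.9  66.3 115. ] [619.5 -54.7 115. ] inner [606.6 -56.2 115. ]
120 [619.5  66.7 120. ] [620.1 -52.  120. ] inner [607.5 -53.4 120. ]
125 [620.2  67.1 125. ] [620.8 -49.3 125. ] inner [608.4 -50.7 125. ]
front rim [array([496. ,  58.8,  26. ]), array([497.5, -54.3,  26. ])]
back rim +y [596.1  62.4  26. ]
t 11.58 tcp [652.1   5.4 232.6] psi 0.002 shift [ -0.4 -11.9 127.6] roll 0.002 F [ 0.1 -0.6  0.6] open -0.3 j [-0.15  0.24  1.63  0.    1.27 -0.15]
```

Call:
{"method": "play_rows", "body": {"increments": [{"x":-0.001,"y":-0.006,"z":0.02,"roll":0},{"x":0,"y":-0.006,"z":0.03,"roll":0},{"x":0,"y":0,"z":0.03,"roll":0},{"x":0,"y":0,"z":0.03,"roll":0},{"x":0,"y":0,"z":0.0135,"roll":0},{"x":0,"y":0,"z":0,"roll":0},{"x":0,"y":-0.005,"z":0,"roll":0},{"x":0,"y":-0.006,"z":0,"roll":0},{"x":0,"y":-0.006,"z":0,"roll":0},{"x":0,"y":0,"z":0,"roll":0}]}}

```text
t: 12.42
eef_pos: [624.4, 3.1, 112.2]
tcp_rot: [0.707, 0.707, 0.001, 0.001]
wrist_force: [-0.0, 0.2, -0.7]
opening: -0.2
grasp_force: 0.0
```

Run:
```python
from h import *
go([606.5,4,111.6],0)
```

```text
t 12.42 tcp [624.4   3.1 112.2] psi 0.0 shift [  0.9 -17.9   0.6] roll 0.0 F [-0.   0.2 -0.7] open -0.2 j [-0.16  0.3   1.8  -0.    1.05 -0.16]
```

Call:
{"method": "play_rows", "body": {"increments": [{"x":0.001,"y":-0.009,"z":0,"roll":0},{"x":0,"y":-0.009,"z":0,"roll":0},{"x":0,"y":-0.0085,"z":0,"roll":0},{"x":0,"y":-0.0085,"z":0,"roll":0},{"x":0,"y":-0.0085,"z":0.002,"roll":0},{"x":0,"y":-0.0085,"z":0.002,"roll":0},{"x":0,"y":-0.008,"z":0.0035,"roll":0},{"x":0,"y":-0.008,"z":0.0035,"roll":0}]}}

```text
t: 13.08
eef_pos: [555.1, 4.0, 98.4]
tcp_rot: [0.707, 0.707, -0.0, -0.0]
wrist_force: [0.4, -0.3, -0.7]
opening: -0.0
grasp_force: 0.3
```

Run:
```python
from h import *
go([557,4,100],0)
c=shot('wrist'); d=shot('side'); 
o=np.hstack([cv2.resize(c['pixels'],(400,300)),cv2.resize(d['pixels'][130:280,190:390],(400,300),interpolation=cv2.INTER_CUBIC)])
cv2.imwrite('pics/c5.png',o[:,:,::-1])
```

```text
t 13.08 tcp [555.1   4.   98.4] psi -0.0 shift [-0.   1.9 -1.6] roll -0.0 F [ 0.4 -0.3 -0.7] open -0.0 j [-0.18  0.17  1.97  0.    1.   -0.18]
```

View pics/c5.png

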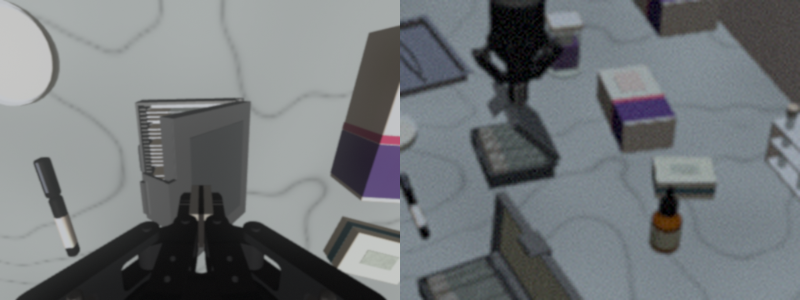

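The lid is swinging over under the fingers, now at about 50°, and the box has stayed put. I'll continue the arc.

Call:
{"method": "play_rows", "body": {"increments": [{"x":0,"y":-0.006,"z":0.005,"roll":0},{"x":0,"y":-0.006,"z":0.005,"roll":0},{"x":0,"y":-0.006,"z":0.006,"roll":0},{"x":0,"y":-0.006,"z":0.006,"roll":0},{"x":0,"y":-0.0045,"z":0.007,"roll":0},{"x":0,"y":-0.0045,"z":0.007,"roll":0},{"x":0,"y":-0.002,"z":0.005,"roll":0},{"x":0,"y":-0.002,"z":0.004,"roll":0},{"x":0,"y":0,"z":0,"roll":0},{"x":0,"y":0,"z":0,"roll":0}]}}

```text
t: 14.02
eef_pos: [518.9, 4.1, 53.5]
tcp_rot: [0.707, 0.707, -0.0, -0.0]
wrist_force: [0.2, 0.5, 1.0]
opening: -0.0
grasp_force: 0.0
```

Run:
```python
from h import *
go([506.5,4,58],0)
```

```text
t 14.02 tcp [518.9   4.1  53.5] psi -0.0 shift [ -0.1 -12.4  -4.5] roll -0.0 F [0.2 0.5 1. ] open -0.0 j [-0.19  0.17  2.08  0.    0.9  -0.19]
```

Now I'll lift a little, move above the press point, and press down gently.

Call:
{"method": "play_rows", "body": {"increments": [{"x":0,"y":0,"z":-0.006,"roll":0},{"x":0,"y":-0.006,"z":0,"roll":0},{"x":0,"y":-0.006,"z":0,"roll":0},{"x":0,"y":0,"z":0.004,"roll":0},{"x":0,"y":0,"z":0.004,"roll":0},{"x":0,"y":0,"z":0.003,"roll":0},{"x":0,"y":0,"z":0.002,"roll":0},{"x":0,"y":0,"z":0,"roll":0}]}}

```text
t: 14.68
eef_pos: [506.6, 4.1, 47.2]
tcp_rot: [0.707, 0.707, -0.001, -0.001]
wrist_force: [-3.1, 0.7, 6.5]
opening: 0.1
grasp_force: 2.9
```

Call:
{"method": "play_rows", "body": {"increments": [{"x":0,"y":0,"z":0.001,"roll":0},{"x":0,"y":0,"z":0.001,"roll":0},{"x":0,"y":0,"z":0.001,"roll":0},{"x":0,"y":0,"z":0,"roll":0}]}}

```text
t: 15.02
eef_pos: [507.7, 3.9, 44.7]
tcp_rot: [0.707, 0.707, 0.0, 0.0]
wrist_force: [-1.4, 0.5, 5.8]
opening: -0.3
grasp_force: 2.9
```

Call:
{"method": "play_rows", "body": {"increments": [{"x":0,"y":0,"z":0.001,"roll":0},{"x":0,"y":0,"z":0.001,"roll":0},{"x":0,"y":0,"z":0,"roll":0}]}}

```text
t: 15.27
eef_pos: [507.8, 3.9, 44.3]
tcp_rot: [0.707, 0.707, -0.001, -0.0]
wrist_force: [-7.0, 0.7, 15.9]
opening: 0.2
grasp_force: 8.1
```

Call:
{"method": "play_rows", "body": {"increments": [{"x":0,"y":0,"z":0.001,"roll":0},{"x":0,"y":0,"z":0.001,"roll":0},{"x":0,"y":0,"z":0,"roll":0}]}}

```text
t: 15.52
eef_pos: [507.1, 4.1, 39.5]
tcp_rot: [0.707, 0.707, -0.0, -0.0]
wrist_force: [0.2, -0.5, 0.2]
opening: -0.0
grasp_force: 0.0
```

Call:
{"method": "play_rows", "body": {"increments": [{"x":0,"y":0,"z":0.001,"roll":0},{"x":0,"y":0,"z":0.001,"roll":0},{"x":0,"y":0,"z":0,"roll":0},{"x":0,"y":0,"z":0,"roll":0}]}}

```text
t: 15.85
eef_pos: [506.9, 4.1, 37.9]
tcp_rot: [0.707, 0.707, -0.0, -0.001]
wrist_force: [-1.9, -0.3, 5.4]
opening: 0.2
grasp_force: 2.5
```

Call:
{"method": "play_rows", "body": {"increments": [{"x":0,"y":0,"z":0.001,"roll":0},{"x":0,"y":0,"z":0,"roll":0}]}}

```text
t: 16.02
eef_pos: [506.9, 4.1, 37.8]
tcp_rot: [0.707, 0.707, -0.001, -0.001]
wrist_force: [-3.9, 0.5, 9.8]
opening: -0.3
grasp_force: 5.2
```

The small box has snapped shut: contact is now at 38 mm with the lid solid. I'll lift off and go to the large box.

Call:
{"method": "play_rows", "body": {"increments": [{"x":0,"y":0,"z":-0.01,"roll":0},{"x":0,"y":0,"z":-0.025,"roll":0},{"x":0,"y":0,"z":-0.04,"roll":0},{"x":0,"y":0,"z":-0.04,"roll":0},{"x":0,"y":0,"z":-0.04,"roll":0},{"x":-0.01,"y":0,"z":-0.04,"roll":0},{"x":-0.03,"y":0.004,"z":0,"roll":0},{"x":-0.032,"y":0.004,"z":0,"roll":0},{"x":-0.032,"y":0.004,"z":0,"roll":0},{"x":-0.032,"y":0.004,"z":0,"roll":0},{"x":-0.032,"y":0.004,"z":0,"roll":0},{"x":-0.032,"y":0.004,"z":0,"roll":0}]}}

```text
t: 17.02
eef_pos: [531.0, -197.4, 231.6]
tcp_rot: [0.707, 0.707, 0.0, 0.0]
wrist_force: [0.3, 0.5, -1.2]
opening: 0.1
grasp_force: 0.0
```

Call:
{"method": "play_rows", "body": {"increments": [{"x":-0.032,"y":0.004,"z":0,"roll":0},{"x":-0.032,"y":0.004,"z":0,"roll":0},{"x":-0.032,"y":0.004,"z":0,"roll":0},{"x":-0.032,"y":0.004,"z":0,"roll":0},{"x":-0.02,"y":0.002,"z":0,"roll":0},{"x":0,"y":0,"z":0,"roll":-0.08},{"x":0,"y":0,"z":0,"roll":-0.08},{"x":0,"y":0,"z":0,"roll":-0.08},{"x":0,"y":0,"z":0,"roll":0},{"x":0,"y":0,"z":0,"roll":0}]}}

```text
t: 17.85
eef_pos: [549.0, -343.9, 231.4]
tcp_rot: [0.618, 0.786, 0.0, -0.0]
wrist_force: [-0.3, 0.2, 0.7]
opening: -0.1
grasp_force: 0.0
```

Run:
```python
from h import *
c=shot('wrist','w6.png'); go([545,-345,232],.24)
cv2.imwrite('pics/w6b.png',cv2.resize(c['pixels'][:,:,::-1],(800,600),interpolation=cv2.INTER_CUBIC))
```

```text
t 17.9 tcp [ 549.  -343.8  231.6] psi 0.238 shift [-0.2 -4.2 -0.4] roll -0.002 F [-0.  -0.5  0.7] open -0.1 j [-0.72  0.23  1.65  0.    1.27 -0.95]
```

View pics/w6b.png

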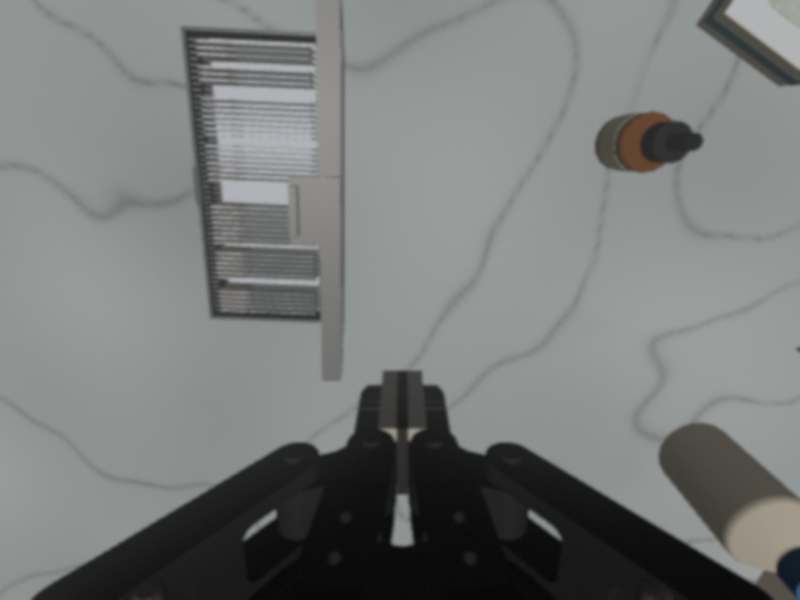

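The large lid is nearly upright. The outer line of its top edge runs from (343,0) to (341,379), its snap tongue is centred at about row 211, and the base's front corners are at (183,30) and (212,318).

Run:
```python
from h import *
c=shot('wrist'); k=.64
W=lambda u,v,z:onz(c,u*k,v*k,z)
F=[W(183,30,26),W(212,318,26)]; y=F[0]-F[1]; L=np.linalg.norm(y); y/=L; x=np.array([y[1],-y[0],0])
fm=(F[0]+F[1])/2; H=fm+97*x
print('front',F,L,'yaw',np.arctan2(-y[0],y[1]),'hinge mid',H)
for z in (115,120):
  for p in [(343,100),(341,379),(318,100),(343,211),(290,211)]:
    q=W(*p,z)-H; print(z,p,'box x',(q@x).round(1),'y',(q@y).round(1))
A=W(212,318,26)-H
yaw=np.arctan2(-y[0],y[1])
print('back base corner',[((W(320,320,26)-H)@v).round(1) for v in (x,y)])
t=H+48*x; go([t[0],t[1],109],yaw)
```

```text
front [array([ 370.3, -227.6,   26. ]), array([ 410.8, -430.6,   26. ])] 207.00060386385354 yaw 0.19692185074272778 hinge mid [ 485.67532636 -310.12179449   26.        ]
115 (343, 100) box x 21.1 y 57.2
115 (341, 379) box x 19.6 y -106.4
115 (318, 100) box x 8.1 y 56.7
115 (343, 211) box x 21.0 y -0.2
115 (290, 211) box x -8.8 y -1.4
120 (343, 100) box x 21.8 y 56.8
120 (341, 379) box x 20.2 y -103.6
120 (318, 100) box x 8.9 y 56.3
120 (343, 211) box x 21.6 y 0.5
120 (290, 211) box x -7.6 y -0.7
back base corner [np.float64(-8.7), np.float64(-101.7)]
t 17.95 tcp [ 549.1 -343.8  231.6] psi 0.239 shift [ 45.7  -5.7 122.7] roll 0.042 F [ 0.3 -0.1 -0.3] open 0.3 j [-0.72  0.23  1.65  0.    1.27 -0.95]
```

Call:
{"method": "play_rows", "body": {"increments": [{"x":0.015,"y":-0.002,"z":0,"roll":0},{"x":0.02,"y":-0.002,"z":0.01,"roll":0},{"x":0.011,"y":-0.002,"z":0.025,"roll":0},{"x":0,"y":0,"z":0.03,"roll":0.04},{"x":0,"y":0,"z":0.03,"roll":0},{"x":0,"y":0,"z":0.02,"roll":0},{"x":0,"y":0,"z":0.007,"roll":0},{"x":0,"y":-0.005,"z":0,"roll":0},{"x":0,"y":-0.006,"z":0,"roll":0},{"x":0,"y":-0.006,"z":0,"roll":0},{"x":0,"y":0,"z":0,"roll":0},{"x":0,"y":0,"z":0,"roll":0}]}}

```text
t: 18.95
eef_pos: [516.0, -305.0, 111.7]
tcp_rot: [0.633, 0.774, -0.0, 0.002]
wrist_force: [0.2, 0.2, 1.2]
opening: -0.1
grasp_force: 0.0
```

Call:
{"method": "play_rows", "body": {"increments": [{"x":0,"y":-0.009,"z":0,"roll":0},{"x":0,"y":-0.009,"z":0,"roll":0},{"x":0,"y":-0.0085,"z":0,"roll":0},{"x":0,"y":-0.0085,"z":0,"roll":0},{"x":0,"y":-0.0085,"z":0.002,"roll":0},{"x":0,"y":-0.0085,"z":0.002,"roll":0},{"x":0,"y":-0.008,"z":0.0035,"roll":0},{"x":0,"y":-0.008,"z":0.0035,"roll":0}]}}

```text
t: 19.62
eef_pos: [448.0, -317.7, 98.4]
tcp_rot: [0.633, 0.774, 0.0, -0.0]
wrist_force: [-0.3, 0.7, -0.7]
opening: -0.0
grasp_force: 0.3
```

Run:
```python
from h import *
H=np.array([485.7,-310.1]);u=np.array([np.cos(.197),np.sin(.197)])
go([*(H-37*u),100],.197)
```

```text
t 19.62 tcp [ 448.  -317.7   98.4] psi 0.2 shift [ 0.1  1.4 -1.6] roll 0.003 F [-0.3  0.7 -0.7] open -0.0 j [-0.8   0.16  1.99 -0.    0.99 -1.  ]
```

Call:
{"method": "play_rows", "body": {"increments": [{"x":0,"y":-0.006,"z":0.005,"roll":0},{"x":0,"y":-0.006,"z":0.005,"roll":0},{"x":0,"y":-0.006,"z":0.006,"roll":0},{"x":0,"y":-0.006,"z":0.006,"roll":0},{"x":0,"y":-0.0045,"z":0.007,"roll":0},{"x":0,"y":-0.0045,"z":0.007,"roll":0},{"x":0,"y":-0.002,"z":0.005,"roll":0},{"x":0,"y":-0.002,"z":0.004,"roll":0},{"x":0,"y":0,"z":0,"roll":0},{"x":0,"y":0,"z":0,"roll":0}]}}

```text
t: 20.45
eef_pos: [412.6, -324.8, 53.4]
tcp_rot: [0.633, 0.774, 0.0, -0.0]
wrist_force: [-0.5, -0.4, 0.4]
opening: 0.2
grasp_force: 0.0
```

Run:
```python
from h import *
H=np.array([485.7,-310.1]);u=np.array([np.cos(.197),np.sin(.197)])
go([*(H-87*u),58],.197)
# lid check: dark/grey silhouette heights in side view crop
c=shot('wrist','w7.png'); d=shot('side','s7.png')
```

```text
t 20.45 tcp [ 412.6 -324.8   53.4] psi 0.2 shift [  0.1 -12.5  -4.5] roll 0.003 F [-0.5 -0.4  0.4] open 0.2 j [-0.86  0.18  2.06  0.    0.9  -1.06]
```

Call:
{"method": "play_rows", "body": {"increments": [{"x":0,"y":0,"z":-0.006,"roll":0},{"x":0,"y":-0.006,"z":0,"roll":0},{"x":0,"y":-0.006,"z":0,"roll":0},{"x":0,"y":0,"z":0.004,"roll":0},{"x":0,"y":0,"z":0.004,"roll":0},{"x":0,"y":0,"z":0.003,"roll":0},{"x":0,"y":0,"z":0.002,"roll":0},{"x":0,"y":0,"z":0,"roll":0}]}}

```text
t: 21.22
eef_pos: [400.5, -327.3, 47.1]
tcp_rot: [0.633, 0.774, -0.0, -0.001]
wrist_force: [-2.9, 1.1, 5.4]
opening: -0.0
grasp_force: 2.6
```

Call:
{"method": "play_rows", "body": {"increments": [{"x":0,"y":0,"z":0.001,"roll":0},{"x":0,"y":0,"z":0.001,"roll":0},{"x":0,"y":0,"z":0.001,"roll":0},{"x":0,"y":0,"z":0,"roll":0}]}}

```text
t: 21.55
eef_pos: [401.0, -327.8, 44.8]
tcp_rot: [0.633, 0.774, -0.0, -0.0]
wrist_force: [-4.0, 0.5, 6.8]
opening: -0.3
grasp_force: 3.8
```

Call:
{"method": "play_rows", "body": {"increments": [{"x":0,"y":0,"z":0.001,"roll":0},{"x":0,"y":0,"z":0.001,"roll":0},{"x":0,"y":0,"z":0,"roll":0}]}}

```text
t: 21.8
eef_pos: [401.0, -327.3, 41.5]
tcp_rot: [0.633, 0.774, 0.0, -0.0]
wrist_force: [0.6, 0.9, 0.2]
opening: -0.1
grasp_force: 0.0
```

Snapped. I'll confirm the seating at 38 mm.

Call:
{"method": "play_rows", "body": {"increments": [{"x":0,"y":0,"z":0.001,"roll":0},{"x":0,"y":0,"z":0.001,"roll":0},{"x":0,"y":0,"z":0.001,"roll":0},{"x":0,"y":0,"z":0.001,"roll":0},{"x":0,"y":0,"z":0,"roll":0},{"x":0,"y":0,"z":0,"roll":0}]}}

```text
t: 22.3
eef_pos: [401.0, -327.1, 38.0]
tcp_rot: [0.633, 0.774, 0.0, -0.0]
wrist_force: [-1.8, 1.8, 3.8]
opening: -0.1
grasp_force: 2.1
```

Call:
{"method": "play_rows", "body": {"increments": [{"x":0,"y":0,"z":0.001,"roll":0},{"x":0,"y":0,"z":0,"roll":0}]}}

```text
t: 22.47
eef_pos: [401.0, -327.1, 37.9]
tcp_rot: [0.633, 0.774, 0.0, -0.001]
wrist_force: [-3.3, 4.2, 10.0]
opening: -0.1
grasp_force: 5.1
```

Call:
{"method": "play_rows", "body": {"increments": [{"x":0,"y":0,"z":-0.005,"roll":0},{"x":0,"y":0,"z":-0.02,"roll":0},{"x":0,"y":0,"z":-0.035,"roll":0},{"x":0,"y":0,"z":-0.04,"roll":0},{"x":0,"y":0,"z":-0.04,"roll":0},{"x":0,"y":0,"z":-0.04,"roll":0},{"x":0,"y":0,"z":-0.02,"roll":0},{"x":0,"y":0,"z":0,"roll":0},{"x":0,"y":0,"z":0,"roll":0},{"x":0,"y":0,"z":0,"roll":0},{"x":0,"y":0,"z":0,"roll":0},{"x":0,"y":0,"z":0,"roll":0}]}}

```text
t: 23.47
eef_pos: [400.3, -326.5, 234.5]
tcp_rot: [0.633, 0.774, 0.0, -0.002]
wrist_force: [1.3, -0.1, -0.0]
opening: 0.2
grasp_force: 0.0
```

Run:
```python
from h import *
a=cv2.imread('pics/scene0.png').astype(int); s=shot('scene'); b=s['pixels'][:,:,::-1].astype(int)
D=np.abs(a-b).max(2)
for n,(u,v,r) in dict(petri=(503,232,35),jar=(535,400,45),bottle=(245,312,30),marker=(410,216,38),pack=(285,378,38),kit=(395,405,65),tray_edge=(600,260,12),bench=(500,500,30),small=(415,290,45),large=(262,195,60)).items():
    u,v,r=int(u*.64),int(v*.64),int(r*.64); q=D[v-r:v+r,u-r:u+r]; print(n,(q>30).sum(),q.max())
# lid top outline: dark pixels vs projected shut corners
g=b.mean(2)
for n,H,w,yaw in (('small',(593.5,4),57,0),('large',(485.7,-310.1),105,.197)):
    ux=np.array([np.cos(yaw),np.sin(yaw)]);uy=np.array([-ux[1],ux[0]])
    pt=lambda x,y,z:proj(s,[*(np.array(H)+x*ux+y*uy),z])
    for lab,(x,y,z) in dict(top=(-48,20,38),front=(-85,20,38),beyondfront=(-112,20,0),oldlid=(15,0,112),behind=(25,0,0)).items():
        p=pt(x,y,z); print(n,lab,np.round(p),g[int(p[1]),int(p[0])].round())
go([400,-327,232])
```

```text
petri 0 5
jar 0 5
bottle 0 6
marker 4 41
pack 0 5
kit 0 5
tray_edge 0 4
bench 0 5
small 770 94
large 1385 92
small top [274. 182.] 66.0
small front [279. 171.] 68.0
small beyondfront [281. 173.] 67.0
small oldlid [257. 181.] 65.0
small behind [256. 212.] 119.0
large top [178. 121.] 66.0
large front [182. 113.] 70.0
large beyondfront [187. 116.] 65.0
large oldlid [158. 116.] 65.0
large behind [166. 149.] 119.0
t 23.52 tcp [ 400.5 -326.7  234.8] psi 0.2 shift [-0.2 -0.5  2.8] roll None F [-0.3  0.1 -0. ] open 0.3 j [-0.88 -0.07  1.96 -0.    1.26 -1.08]
```

```bash
python3 -c "
from workcell import bot
print(bot.hand_in())"
```

```text
the job is handed in; nothing more can be done
None
```

The job is handed in at about 23.5 s of robot time: the forceps lie flat in the tray, and both lids snapped shut and seated at 38 mm, judged by contact height and force. A before/after scene-camera comparison showed no movement of the other things on the bench.

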